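Fit the sprung spindle into the kitchen-roll holder

TASK

Draw the sprung spindle out of its open carton by the white end that sticks out, lay it down on the worktop clear of the carton and let go, then take it again by the middle and fit it into the wooden roll holder: squeeze the orange plunger in against the tall cheek so that the spindle fits between the cheeks, and let it spring out so that the plunger sits in the tall cheek's cup and the fixed white pin sits in the low cheek's cup. Let go of it, and do not disturb the other things on the worktop.

Things in the scene. Friction and masses are not known exactly. Their poses are not given: they have to be found in the camera images.
- spindle_mid (a point): Centre of the spindle's barrel, on its axis. y runs along the spindle, towards the fixed pin. Lying at rest, the axis is 15 mm above what it lies on. At the start it lies in the carton (axis 18 mm above the worktop), plunger inwards, with the last 30 mm of the barrel and the fixed pin sticking out of the mouth.
- spindle: The loose spindle as a whole (origin and axes as spindle_mid): a white eight-sided plastic barrel, 30 mm across flats and 146 mm long, with a thin blue band near each end and a round pin, 14 mm in diameter, at each end; 0.08 to 0.16 kg.
- pin_tip (a point): End of the spindle's fixed white pin, which stands 10 mm out of the barrel: 83 mm from the barrel's centre along +y.
- plunger_tip (a point): End of the smooth, slippery orange spring plunger at the spindle's other end; free, it stands 36 mm out of the barrel, 109 mm from the barrel's centre along -y.
- plunger (a joint): How far the plunger is pushed into the barrel, m: 0 free, 0.030 fully in. The spring pushes it out with 3 N when free and 10.5 N when fully in; about 0.002 when the spindle is seated in the holder.
- holder: Fixed wooden roll holder: base board 110 mm (x) by 226 mm (y), its top 16 mm up; two upright cheeks, 60 mm wide (x), 15 mm thick, inner faces 174 mm apart. Origin: centre of its underside. y points from the tall cheek (top 122 mm above the worktop) to the low one (87 mm). Each inner face has a blind round cup, centre 70 mm up; the tall cheek's face is plain and flat above its cup.
- cup_tall (a point): Centre of the mouth of the tall cheek's cup, in the plane of its inner face: 87 mm from the holder's origin along -y, 70 mm up. The cup is 24 mm in diameter and 8 mm deep, towards -y.
- cup_low (a point): Centre of the mouth of the low cheek's cup, in the plane of its inner face: 87 mm from the holder's origin along +y, 70 mm up. The cup is 24 mm in diameter and 8 mm deep, towards +y.
- carton: Fixed cardboard carton lying on its side, 48 mm wide (x), 160 mm long (y), 48 mm high, walls and floor 3 mm thick, a blue label on top. Origin: centre of its underside. The open mouth faces its +y; the inside is 42 by 42 mm.
- carton_mouth (a point): Centre of the carton's open mouth: 80 mm along +y from its origin, 24 mm above the worktop.
- salt: Bystander: glass salt shaker with a grey top, 44 mm wide, 90 mm tall; origin at its foot.
- yoghurt: Bystander: white yoghurt pot, 72 mm wide, 71 mm tall; origin at its foot.
- pepper: Bystander: wooden pepper mill, 58 mm wide, 170 mm tall; origin at its foot.
- tin: Bystander: short green food tin, 75 mm wide, 58 mm tall; origin at its foot.
- green_mug: Bystander: green mug, 86 mm wide, 96 mm tall; origin at its foot.
- striped_mug: Bystander: striped mug standing on a wooden coaster, 84 mm wide, 95 mm tall; origin at its foot.

How it is judged:
On the way:
1. the spindle lies on the worktop, wholly out of the carton, let go and at rest (height (world z) of each of pin_tip, plunger_tip below 0.022 m and y of plunger_tip in the frame of carton_mouth above 0 m and contact force between the fingers and spindle below 0.1 N and linear speed of spindle below 0.02 m/s), for 0.2 s.
At the end, for the whole second after the job is handed in: The plunger's end is more than 4 mm inside the tall cheek's cup and the fixed pin's end more than 4 mm inside the low cheek's cup (each within 14 mm of the centre of its cup's mouth), and the spindle is at rest and released (y of plunger_tip in the frame of cup_tall below -0.004 m and distance between plunger_tip and cup_tall below 0.014 m and y of pin_tip in the frame of cup_low above 0.004 m and distance between pin_tip and cup_low below 0.014 m and contact force between the fingers and spindle below 0.1 N and linear speed of spindle below 0.02 m/s); the robot touches nothing.
It fails at once if a bystander (salt shaker, yoghurt pot, pepper mill, tin or a mug) is pushed more than 30 mm or tipped by more than 0.5 rad (distance of any of salt, yoghurt, pepper, tin, green_mug, striped_mug from where it was at the start of the episode above 0.03 m or angle between any of salt, yoghurt, pepper, tin, green_mug, striped_mug's own z axis and vertical above 0.5 rad).
It also fails if it takes over 58 s, if anything falls off the work surface, if the arm or the gripper's body presses on something with over 40 N, if the wrist force passes 120 N, or if a joint passes its speed limit or range.

ROBOT

A 7-joint arm with a two-finger parallel gripper is mounted at the origin on a cart in front of the work surface, level with it; the furniture and walls round the work are solid. World frame = base frame: x ahead of the robot, y to its left, z up, the work surface at z = 0. Lengths are in m, angles in rad, forces in N, time in s.
With the tool pointing down it reaches from about 0.4 to 0.85 m from the base axis. Payload 10.4 kg.
Tool frame: the origin (TCP) lies between the finger pads; the fingertips stand manip.finger_overhang ahead of it and the grasp point (between the pads) lies 11 mm behind it (manip.finger_overhang is the distance from the TCP to the fingertips, in m); x points along the fingers, z is the direction in which the jaws open and shut, and the axes are right-handed (so a half turn about x gives the same grasp; the last joint's range is limited). The gripper opens to 85 mm and grips with 20 to 120 N. Pads are 22 mm wide; open, the fingers measure 114 mm over their backs; the gripper's body (76 mm by 85 mm) begins 54 mm behind the grasp point. The pads swing forward as they close: fully open they stand 13 mm farther back than shut.
Start: joints at [1.255, 0.332, -0.065, 1.46, 0.022, 1.35, -0.088], TCP at [0.18, -0.598, 0.239] pointing down, gripper open.
Joint ranges: [-2.6, 2.6], [-0.5, 2.12], [-1.47, 1.34], [0.16, 2.42], [-1.27, 4.41], [0.06, 2.06], [-2.6, 2.6]. Speed limits (rad/s): [2.22, 2.22, 2.79, 2.79, 3.14, 3.14, 3.14].

INTERFACE

Orientations are given as a unit quaternion [x, y, z, w].
In Python, from workcell import get_obs, camera, workorder, manip gives the robot as it stands. The module is installed in compiled form; this text tells all that it offers.
- The arm moves only by the tool play_rows, never from a script. Its argument "increments" is text: rows parted by semicolons, each of 4 numbers parted by spaces: the shift along the tool's x, y, z in m, then the turn about the tool's x in rad. A call has 1 to 20 rows; each row shifts and turns the pose as measured when the row begins, along the tool's axes as they then stand; what a row does not reach is not made up. A row lasts 1/10 s, in which the tool goes at most 50 mm and 8.59 degrees, less where a joint would pass 70% of its speed; a pose out of reach is approached as far as the arm can. A call is refused whole if a number of a shift passes 0.05 or a number of a turn 0.15, either way. A call with a gripper value outside its range is refused whole. "hand" is the gripper command: -1 is fully open, 1 is shut, values between are in proportion, set as the call begins (left out, the last holds). The fingers move at their own pace and stop on an object; "squeeze" is the grip in N (left out, the last holds). Time passes only in rows, so rows that do not move let the fingers close. It gives the time, the measured TCP pose, the force and the opening at its end, in the units of the state.
- get_obs(): the state, without advancing time (a new reading comes with each control period).
- camera(name): name is "side" or "top"; returns a dict with "img" (384x512x3 uint8, blue, green, red), "fov_y" (degrees; the focal length in pixels is half the picture's height over the tangent of half this angle, whatever the lens; pixels are square), "cx", "cy" (the principal point, pixels), "R" (3x3) and "t" (3): a world point X has camera coordinates R X + t. Camera axes: x right, y down, z forward; pixel columns grow to the right and rows downward; lengths in m; the calibration is good to about 2 mm. A picture is of the moment at which its call begins. There is no depth.
- workorder.hand_in(): hands the job in, once; it reports no verdict.
The state is a dict: "clock": time; "joint_pos": joint angles; "joint_velocities": joint speeds; "tau": joint torques, N m; "position": TCP position; "ee_rot": TCP orientation; "ft_force": force on the tool from outside, world axes, zero at the start; "torque": the same for the moment, N m; "grip_width": opening from 0.0 (shut) to 1.0 (fully open).
Only numpy, scipy, OpenCV 4.12 (cv2) and the standard library are available. Lean on these libraries where they do the work, as an engineer would, in place of code of your own. Each camera call takes 0.05 s, during which the arm holds its last target.

## Working session

There is one attempt and no reset: what is moved stays moved. The work goes in short steps, Python scripts to look and compute and a tool call to move; the robot and the scene stay as the last step left them, time stands still between calls to the robot, and variables do not carry over. Pictures are saved under pics/ and viewed, and the job is handed in when it is done.

Besides the shell and the picture viewer there is one more tool, called as name(argument=value, ...) on one line, values as JSON. play_rows: Moves the arm, as the interface text tells. Its arguments: {"type":"object","properties":{"increments":{"type":"string"},"hand":{"type":"number"},"squeeze":{"type":"number"}},"required":["increments"]}

```bash
mkdir -p pics; ls
cat > h.py <<'E'
import numpy as np, cv2
from workcell import get_obs, camera, workorder, manip
from scipy.spatial.transform import Rotation as Rot
def snap(n,fn):
    c=camera(n); cv2.imwrite('pics/'+fn,c['img']); np.savez('pics/'+fn+'.npz',**{k:np.array(v) for k,v in c.items()}); return c
def load(fn): 
    d=np.load('pics/'+fn+'.npz'); return {k:d[k] for k in d}
def ray(c,u,v):
    f=192/np.tan(np.radians(float(c['fov_y']))/2)
    d=np.array([(u-c['cx'])/f,(v-c['cy'])/f,1.]); R=c['R']; return -R.T@c['t'], R.T@d
def atz(c,u,v,z):
    o,d=ray(c,u,v); return o+d*(z-o[2])/d[2]
def proj(c,X):
    f=192/np.tan(np.radians(float(c['fov_y']))/2)
    p=c['R']@np.array(X,float)+c['t']; return np.array([c['cx']+f*p[0]/p[2],c['cy']+f*p[1]/p[2]])
E
python3 - <<'E'
from h import *
for n in('side','top'):
    c=snap(n,n+'0.png'); print(n,c['img'].shape,c['fov_y'],c['cx'],c['cy'],-c['R'].T@c['t'],c['R'])
o=get_obs(); print(o, manip.finger_overhang)
E
```

```text
pics
side (384, 512, 3) 48.12107439537786 251.2319850710312 185.79828474288172 [0.08437641 1.01486685 1.14729347] [[-0.92824175 -0.37174549 -0.01313557]
 [-0.24387394  0.63485401 -0.73313429]
 [ 0.28087854 -0.67732243 -0.67995704]]
top (384, 512, 3) 43.26365420200922 255.9690980904049 188.41795198768372 [-0.58387441 -0.42001677  1.56563473] [[ 0.3150049  -0.94905761 -0.00784659]
 [-0.74557616 -0.24233407 -0.62079819]
 [ 0.58727175  0.2014047  -0.78393114]]
{'clock': 0.1, 'joint_pos': array([ 1.25539906,  0.33280286, -0.0647401 ,  1.46085788,  0.02161265,
        1.3498947 , -0.08851376]), 'joint_velocities': array([-9.04544144e-04, -2.18125635e-03,  9.83402585e-04, -2.32463971e-03,
        8.68726690e-05,  2.11754965e-03,  1.56355739e-04]), 'tau': array([ 2.32303857e-03, -6.26747990e+01,  4.97617421e-02, -3.92433250e+01,
        1.63546158e-02,  7.02540958e-03,  1.94749646e-05]), 'position': array([ 0.18031745, -0.59808397,  0.23859896]), 'ee_rot': array([ 0.42195087,  0.56797016, -0.42144936,  0.56722817]), 'ft_force': array([-0.87086939,  0.36336493, -0.47510153]), 'torque': array([ 0.02753195,  0.03219381, -0.02360727]), 'grip_width': 1.0010882507054868} 0.008
```

View pics/side0.png

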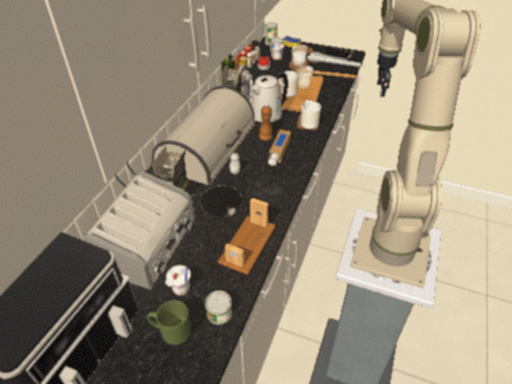

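View pics/top0.png

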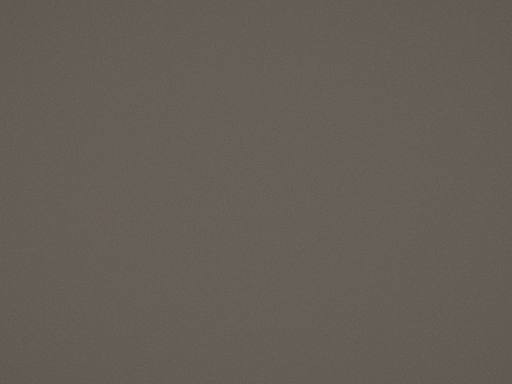

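The side picture shows the carton with the blue label near (281,148), the spindle's white end at (273,160) and the holder at (248,240). The top picture is uniform grey and useless, so I'll work from the side camera.

Run:
```python
from h import *
c=load('side0.png'); im=c['img']
def crop(x,y,w,h,s,fn): cv2.imwrite('pics/'+fn,cv2.resize(im[y:y+h,x:x+w],None,fx=s,fy=s,interpolation=cv2.INTER_CUBIC))
crop(225,95,100,75,8,'c1.png'); crop(205,190,100,90,6,'c2.png'); crop(140,90,200,200,3,'c3.png')
```

```text
(no output)
```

View pics/c1.png

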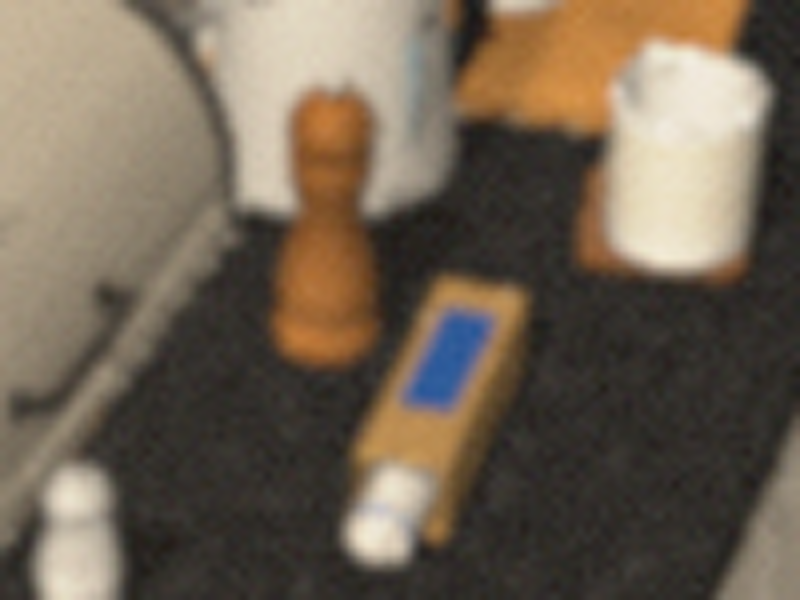

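View pics/c2.png

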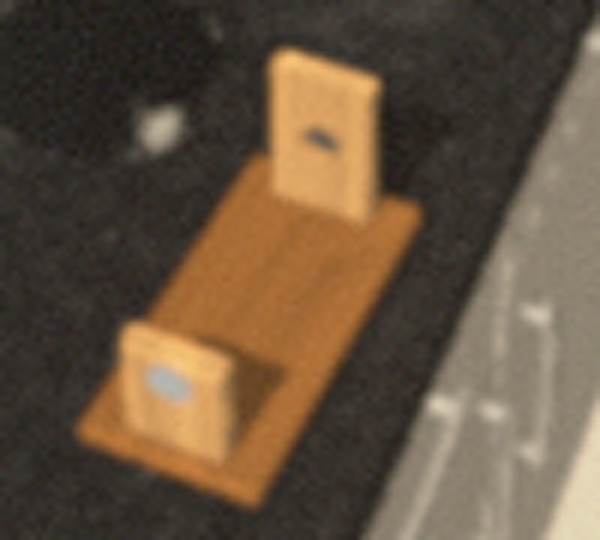

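View pics/c3.png

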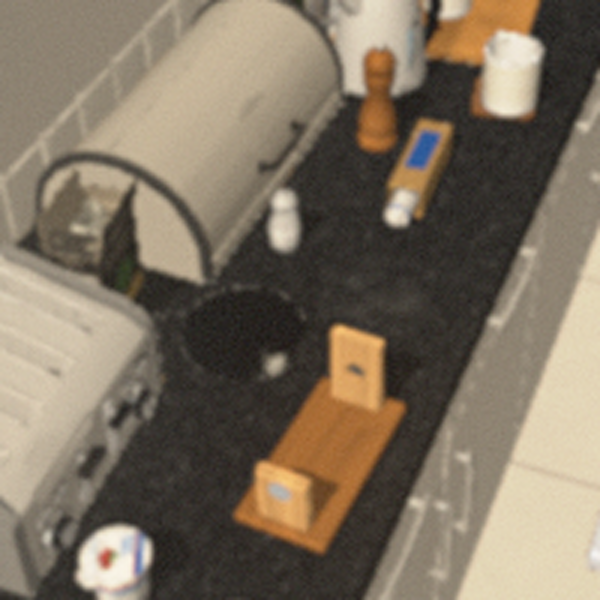

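```bash
cat > fit.py <<'E'
from h import *
from scipy.optimize import minimize
def box(cx,cy,z0,z1,wx,wy,P):
    x,y,th=P; c,s=np.cos(th),np.sin(th); r=[]
    for a in(-1,1):
        for b in(-1,1):
            for z in(z0,z1):
                lx,ly=cx+a*wx/2,cy+b*wy/2; r.append([x+c*lx-s*ly,y+s*lx+c*ly,z])
    return np.array(r)
HOLD=[(0,0,0,.016,.11,.226),(0,-.0945,.016,.122,.06,.015),(0,.0945,.016,.087,.06,.015)]
CART=[(0,0,0,.048,.048,.16)]
def render(c,bxs,P,win,S=8):
    x0,y0,w,h=win; m=np.zeros((h*S,w*S),np.uint8)
    for b in bxs:
        p=np.array([proj(c,q) for q in box(*b,P)]); p=(p-[x0,y0]+.5)*S-.5
        hull=cv2.convexHull(p.astype(np.float32)); cv2.fillConvexPoly(m,np.round(hull*16).astype(np.int32),255,shift=4)
    return cv2.GaussianBlur(cv2.resize(m,(w,h),interpolation=cv2.INTER_AREA),(0,0),.7)/255.
def fit(c,bxs,P0,win,mask,wt=None):
    wt=np.ones_like(mask) if wt is None else wt
    f=lambda q:(wt*(render(c,bxs,(q[0]*.01,q[1]*.01,q[2]*.1),win)-mask)**2).sum()
    best=None
    q=np.array([P0[0]*100,P0[1]*100,P0[2]*10])
    for k in range(3):
        r=minimize(f,q,method='Nelder-Mead',options=dict(initial_simplex=np.vstack([q,q+[1,0,0],q+[0,1,0],q+[0,0,1]]),xatol=1e-3)); q=r.x
    return q*[.01,.01,.1],r.fun
E
python3 - <<'E'
from fit import *
c=load('side0.png'); im=c['img'].astype(float)
cv=lambda U,V,s,x,y:((U+.5)/s-.5+x,(V+.5)/s-.5+y)
for U,V in((255,158),(425,210),(260,495),(78,430)): print(atz(c,*cv(U,V,6,205,190),.016))
print('carton top')
for U,V in((437,275),(528,290),(357,440),(450,465)): print(atz(c,*cv(U,V,8,225,95),.048))
print('spindle end',atz(c,*cv(375,540,8,225,95),.018))
for n,p in dict(salt=(75,590)).items(): print(n,atz(c,*cv(*p,8,225,95),0))
for n,p in dict(salt=(285,250),pepper=(378,148),yog=(118,600),smug=(508,115)).items(): print(n,atz(c,*cv(*p,3,140,90),0))
for n,p in dict(green=(175,342),tin=(219,324)).items(): print(n,atz(c,*p,0))
rb=im[...,2]-im[...,0]
print(rb[225:245:4,240:262:4], rb[200:204,205:215])
E
```

```text
[0.50638462 0.04124805 0.016     ]
[0.39745321 0.0439177  0.016     ]
[0.41146799 0.26647081 0.016     ]
[0.51965718 0.26282532 0.016     ]
carton top
[ 0.56030496 -0.46393227  0.048     ]
[ 0.50949211 -0.46823232  0.048     ]
[ 0.55106207 -0.31115949  0.048     ]
[ 0.49951574 -0.30866145  0.048     ]
spindle end [ 0.52670961 -0.27272216  0.018     ]
salt [ 0.66388464 -0.20054433  0.        ]
salt [ 0.64943886 -0.17475964  0.        ]
pepper [ 0.61209095 -0.434775    0.        ]
yog [0.5915553  0.39543459 0.        ]
smug [ 0.45611418 -0.58374861  0.        ]
green [0.51810213 0.55201489 0.        ]
tin [0.42567846 0.45611327 0.        ]
[[ 46. 114. 123. 119. 109. 112.]
 [111. 116. 119. 113. 113. 120.]
 [115. 117. 110. 113. 117. 111.]
 [115. 118. 112. 119. 107. 114.]
 [119. 108. 112. 109. 105. 115.]] [[ 6.  7.  7.  7.  7.  9.  3.  8.  9.  4.]
 [ 9.  9.  7.  9. 10.  2. 10.  8.  8.  9.]
 [ 9.  7.  3. 11.  6.  4.  7.  2.  7. 12.]
 [ 9.  8.  6.  4.  5. 11.  8.  8.  6.  5.]]
```

Run:
```python
from fit import *
c=load('side0.png'); im=c['img'].astype(float)
rb=im[...,2]-im[...,0]
def vis(win,m,P,b,fn):
    x0,y0,w,h=win; cr=cv2.resize(c['img'][y0:y0+h,x0:x0+w],None,fx=6,fy=6,interpolation=cv2.INTER_CUBIC)
    for bb in b:
        p=np.array([proj(c,q) for q in box(*bb,P)]); p=(p-[x0,y0]+.5)*6-.5
        for i in range(8):
            for j in range(i):
                if bin(i^j).count('1')==1: cv2.line(cr,tuple(map(int,p[i].round())),tuple(map(int,p[j].round())),(0,255,0),1)
    cv2.imwrite('pics/'+fn,cr)
win=(205,190,90,95); x0,y0,w,h=win
m=np.clip((rb[y0:y0+h,x0:x0+w]-8)/80,0,1)
# fill the grey disc/cup
mb=cv2.morphologyEx((m*255).astype(np.uint8),cv2.MORPH_CLOSE,np.ones((3,3)))/255.
P,f=fit(c,HOLD,(.458,.153,-.06),win,mb); print('holder',P,f)
vis(win,mb,P,HOLD,'v1.png')
win=(250,118,50,60); x0,y0,w,h=win
s=im[y0:y0+h,x0:x0+w]; g=s.max(2)
mm=np.clip((np.abs(s[...,2]-s[...,0])-10)/35,0,1)
wt=np.ones_like(mm); wt[:, :20]=1
# ignore spindle area & pepper
yy,xx=np.mgrid[y0:y0+h,x0:x0+w]
wt[(yy>152)&(xx<280)]=0; wt[(xx<273)&(yy<142)]=0; wt[s.min(2)>110]=0
blue=(s[...,0]-s[...,2])>15; mm[cv2.dilate(blue.astype(np.uint8),np.ones((3,3)))>0]=1
P,f=fit(c,CART,(.53,-.388,.065),win,mm,wt); print('carton',P,f)
vis(win,mm,P,CART,'v2.png')
```

```text
holder [ 0.46180089  0.15001981 -0.05701162] 124.7114033064206
carton [ 0.53110474 -0.39053702  0.04124414] 46.09573617682367
```

View pics/v1.png

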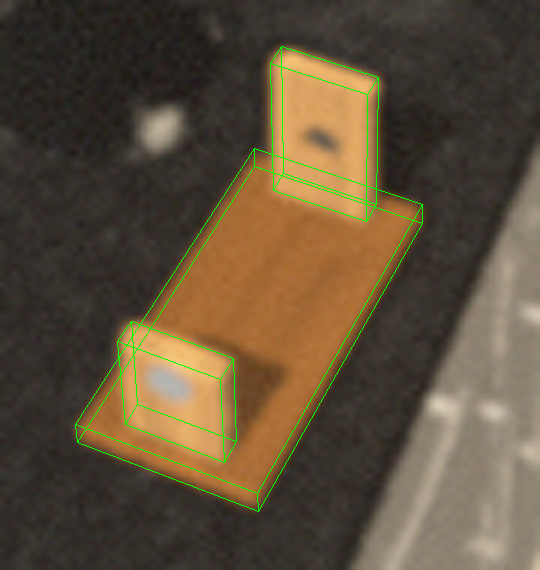

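View pics/v2.png

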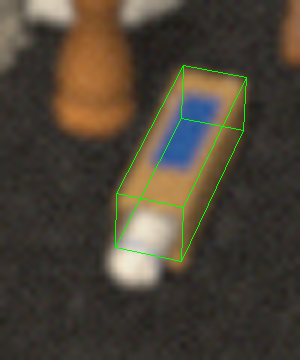

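The holder overlay fits the picture to about a pixel: origin (0.462, 0.150), yaw −0.057. The carton is at (0.531, −0.390), yaw about 0.05. Its predicted pin tip (0.526, −0.271) agrees with the measured spindle end (0.527, −0.273). Next I'll work out the tool axes and the move to above the end.

```bash
cat >> h.py <<'E'
def to(x,y,z,yaw=None):
    """yaw: desired direction (world angle) of jaw axis (tool z), mod pi"""
    o=get_obs(); R=Rot.from_quat(o['ee_rot']).as_matrix(); p=o['position']
    print('clk',round(o['clock'],2),'pos',p.round(4),'x',R[:,0].round(3),'z',R[:,2].round(3),'grip',round(o['grip_width'],3),'F',o['ft_force'].round(1),'j7',o['joint_pos'][6].round(2))
    if yaw is not None:
        a=np.arctan2(R[1,2],R[0,2]); d=(yaw-a+np.pi/2)%np.pi-np.pi/2
        # turning about tool x (down) by +t rotates world yaw by -t
        print('turn about tool x',-d, 'or', -d+np.pi*np.sign(d))
        Rn=R@Rot.from_rotvec([-d,0,0]).as_matrix()
        print('after turn shift',(Rn.T@(np.array([x,y,z])-p)).round(4))
    print('shift now',(R.T@(np.array([x,y,z])-p)).round(4))
E
python3 - <<'E'
from h import *
th=.05
x,y=.531-.097*np.sin(th),-.390+.097*np.cos(th); print(x,y)
to(x,y,.15,th)
E
```

```text
0.5261520205807443 -0.2931212247416883
clk 0.1 pos [ 0.1803 -0.5981  0.2386] x [-0.     0.001 -1.   ] z [ 0.289 -0.957 -0.001] grip 1.001 F [-0.9  0.4 -0.5] j7 -0.09
turn about tool x -1.327952934829491 or 1.8136397187603022
after turn shift [0.0888 0.2872 0.3607]
shift now [ 0.0888  0.4192 -0.192 ]
```

play_rows(increments="0 0 0 -0.147;0 0 0 -0.147;0 0 0 -0.147;0 0 0 -0.147;0 0 0 -0.147;0 0 0 -0.147;0 0 0 -0.147;0 0 0 -0.147;0 0 0 -0.147", hand=-1)

```text
clock: 1.0
position: [0.1797, -0.596, 0.2339]
ee_rot: [-0.022, 0.708, 0.029, 0.706]
ft_force: [-0.5, -0.9, 0.2]
grip_width: 0.998
```

```bash
python3 -c "
from h import *
to(.526,-.293,.15,.05)"
```

```text
clk 1.0 pos [ 0.1797 -0.596   0.2339] x [-0.003  0.009 -1.   ] z [ 0.997  0.073 -0.003] grip 0.998 F [-0.5 -0.9  0.2] j7 1.22
turn about tool x 0.022846137739306993 or -3.118746515850486
after turn shift [0.0855 0.2845 0.3613]
shift now [0.0855 0.2762 0.3677]
```

play_rows(increments="0 0.024 0.03 0.023;0 0.024 0.03 0;0 0.024 0.03 0;0 0.024 0.03 0;0 0.024 0.03 0;0 0.024 0.03 0;0 0.024 0.03 0;0 0.024 0.03 0;0 0.024 0.03 0;0 0.024 0.03 0;0 0.024 0.03 0;0 0.024 0.03 0")

```text
clock: 2.2
position: [0.5276, -0.2805, 0.2299]
ee_rot: [-0.011, 0.711, 0.02, 0.703]
ft_force: [0.6, -0.5, 0.1]
grip_width: 0.999
```

```bash
python3 -c "
from h import *
to(.526,-.293,.12,.05)"
```

```text
clk 2.2 pos [ 0.5276 -0.2805  0.2299] x [-0.011  0.013 -1.   ] z [ 0.999  0.044 -0.01 ] grip 0.999 F [ 0.6 -0.5  0.1] j7 0.35
turn about tool x -0.005752673958065557 or 3.1358399796317276
after turn shift [ 0.1097 -0.0139 -0.0011]
shift now [ 0.1097 -0.0139 -0.001 ]
```

play_rows(increments="0.022 -0.003 0 0;0.022 -0.003 0 0;0.022 -0.003 0 0;0.022 -0.003 0 0;0.02 -0.002 0 0;0 0 0 0")

```text
clock: 2.8
position: [0.5319, -0.2844, 0.1163]
ee_rot: [-0.014, 0.71, 0.027, 0.703]
ft_force: [-0.6, 0.1, 0.4]
grip_width: 1.002
```

Run:
```python
from h import *
to(.526,-.293,.011,.05)
c=snap('side','s1.png'); im=c['img']
cv2.imwrite('pics/s1c.png',cv2.resize(im[70:190,210:330],None,fx=5,fy=5,interpolation=cv2.INTER_CUBIC))
p=get_obs()['position']; print(proj(c,p))
```

```text
clk 2.8 pos [ 0.5319 -0.2844  0.1163] x [-0.011  0.018 -1.   ] z [ 0.998  0.057 -0.01 ] grip 1.002 F [-0.6  0.1  0.4] j7 0.33
turn about tool x 0.006851343031958335 or -3.1347413105578346
after turn shift [ 0.1051 -0.0102 -0.0053]
shift now [ 0.1051 -0.0102 -0.0054]
[271.503236  140.5254387]
```

View pics/s1c.png

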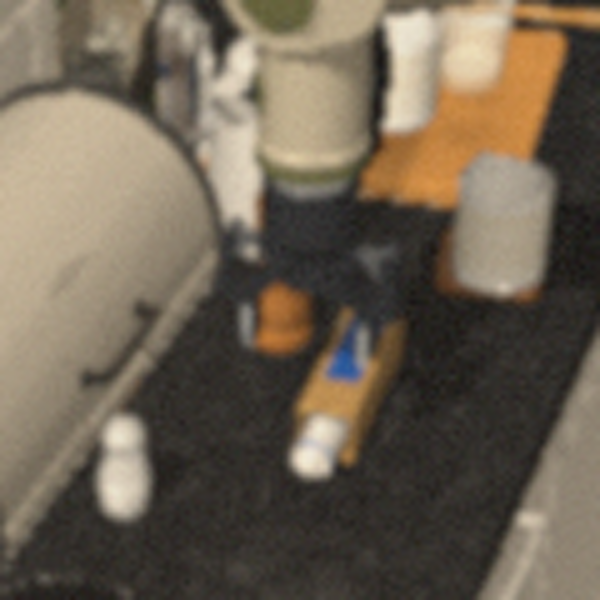

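The gripper is centred over the carton's axis: fingers at (259.5,136) and (283.5,139), TCP projecting at (271.5,140.5). Now I'll descend.

play_rows(increments="0.015 -0.002 -0.002 0;0.015 -0.002 -0.002 0;0.015 -0.002 -0.002 0;0.01 -0.001 0 0;0 0 0 0")

```text
clock: 3.35
position: [0.5273, -0.2921, 0.0614]
ee_rot: [-0.014, 0.709, 0.025, 0.705]
ft_force: [-0.5, 0.2, -0.0]
grip_width: 1.0
```

Run:
```python
from h import *
to(.526,-.290,.011,.05)
```

```text
clk 3.35 pos [ 0.5273 -0.2921  0.0614] x [-0.006  0.015 -1.   ] z [ 0.998  0.056 -0.005] grip 1.0 F [-0.5  0.2 -0. ] j7 0.32
turn about tool x 0.00651611876739655 or -3.135076534822397
after turn shift [ 0.0504  0.0014 -0.0009]
shift now [ 0.0504  0.0014 -0.0009]
```

play_rows(increments="0.014 0.001 0 0;0.014 0.001 0 0;0.012 0 0 0;0.007 0 0 0;0.002 0 0 0;0 0 0 0")

```text
clock: 3.95
position: [0.5272, -0.2887, 0.008]
ee_rot: [-0.015, 0.709, 0.026, 0.705]
ft_force: [-0.5, -0.0, 0.4]
grip_width: 1.002
```

Run:
```python
from h import *
to(.526,-.290,.011,.05)
c=snap('side','s2.png'); im=c['img']
cv2.imwrite('pics/s2c.png',cv2.resize(im[100:200,220:320],None,fx=6,fy=6,interpolation=cv2.INTER_CUBIC))
```

```text
clk 3.95 pos [ 0.5272 -0.2887  0.008 ] x [-0.006  0.016 -1.   ] z [ 0.998  0.057 -0.005] grip 1.002 F [-0.5 -0.   0.4] j7 0.29
turn about tool x 0.007134298907204961 or -3.134458354682588
after turn shift [-0.003  -0.0012 -0.0013]
shift now [-0.003  -0.0012 -0.0013]
```

View pics/s2c.png

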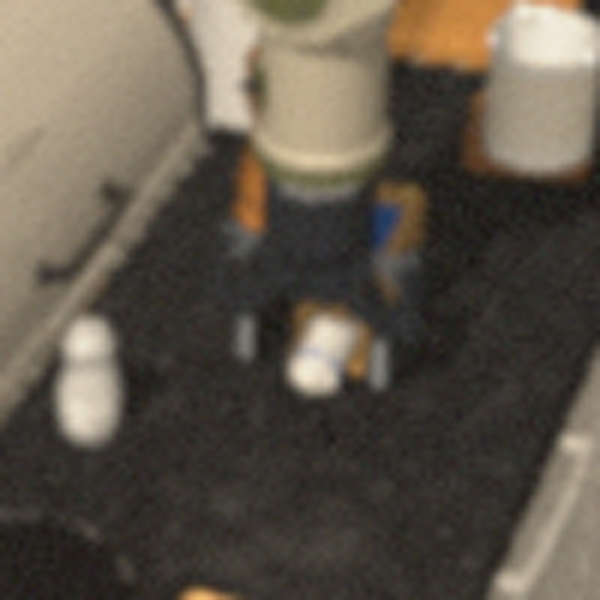

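The fingers at crop (245,335) and (380,365) straddle the white barrel end at (325,355). I'll raise 4 mm so the tips clear the worktop, then close.

play_rows(increments="-0.004 0 0 0;0 0 0 0")

```text
clock: 4.2
position: [0.5279, -0.2891, 0.0135]
ee_rot: [-0.015, 0.708, 0.025, 0.705]
ft_force: [-0.6, 0.2, 0.3]
grip_width: 1.001
```

play_rows(increments="0 0 0 0;0 0 0 0;0 0 0 0;0 0 0 0;0 0 0 0;0 0 0 0;0 0 0 0;0 0 0 0", hand=1, squeeze=40)

```text
clock: 5.0
position: [0.5279, -0.2897, 0.015]
ee_rot: [-0.015, 0.708, 0.025, 0.705]
ft_force: [-0.6, -0.3, 2.8]
grip_width: 0.345
```

play_rows(increments="0 0.012 0 0;0 0.015 0 0;0 0.015 0 0;0 0.015 0 0;0 0.015 0 0;0 0 0 0")

```text
clock: 5.6
position: [0.5233, -0.2087, 0.0154]
ee_rot: [-0.016, 0.708, 0.026, 0.705]
ft_force: [-0.3, 0.3, -0.8]
grip_width: 0.345
```

Run:
```python
from h import *
to(.526-.172*.05,-.290+.175,.015,.05)
c=snap('side','s3.png'); im=c['img']
cv2.imwrite('pics/s3c.png',cv2.resize(im[100:200,220:320],None,fx=6,fy=6,interpolation=cv2.INTER_CUBIC))
```

```text
clk 5.6 pos [ 0.5233 -0.2087  0.0154] x [-0.005  0.015 -1.   ] z [ 0.998  0.059 -0.004] grip 0.345 F [-0.3  0.3 -0.8] j7 0.17
turn about tool x 0.009406745714634068 or -3.132185907875159
after turn shift [ 0.0019  0.0939 -0.0012]
shift now [ 0.0019  0.0939 -0.0003]
```

View pics/s3c.png

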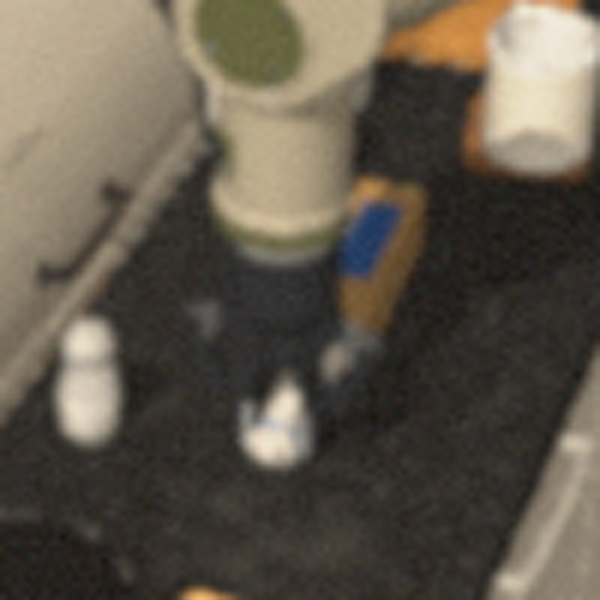

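The spindle is coming along; its pin end is at crop (275,440). Pulling on.

play_rows(increments="0 0.015 0 0;0 0.015 0 0;0 0.015 0 0;0 0.015 0 0;0 0.015 0 0;0 0.013 0 0;0 0.008 0 0;0 0 0 0")

```text
clock: 6.45
position: [0.5171, -0.1065, 0.0169]
ee_rot: [-0.016, 0.708, 0.026, 0.705]
ft_force: [0.2, -0.7, -1.6]
grip_width: 0.348
```

Run:
```python
from h import *
to(.52,-.110,.012,.05)
c=snap('side','s4.png'); im=c['img']
cv2.imwrite('pics/s4c.png',cv2.resize(im[110:210,220:320],None,fx=6,fy=6,interpolation=cv2.INTER_CUBIC))
```

```text
clk 6.45 pos [ 0.5171 -0.1065  0.0169] x [-0.004  0.014 -1.   ] z [ 0.998  0.058 -0.004] grip 0.348 F [ 0.2 -0.7 -1.6] j7 -0.02
turn about tool x 0.008215641415564967 or -3.133377012174228
after turn shift [ 0.0048 -0.0037  0.0028]
shift now [ 0.0048 -0.0038  0.0027]
```

View pics/s4c.png

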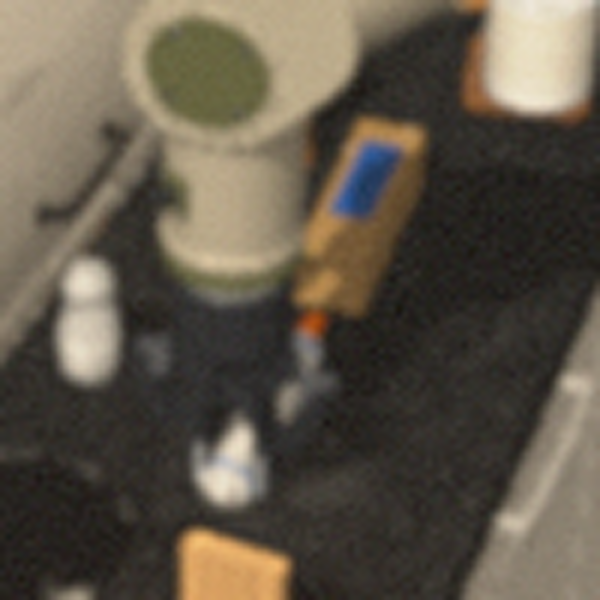

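play_rows(increments="0.002 0.003 0 0;0.002 0.003 0 0;0.001 0 0 0;0 0 0 0;0 0 0 0")

```text
clock: 7.0
position: [0.5171, -0.1025, 0.012]
ee_rot: [-0.014, 0.708, 0.024, 0.705]
ft_force: [-0.4, -0.0, 0.4]
grip_width: 0.345
```

Run:
```python
from h import *
to(.52,-.110,.012,.05)
```

```text
clk 7.0 pos [ 0.5171 -0.1025  0.012 ] x [-0.004  0.013 -1.   ] z [ 0.999  0.054 -0.003] grip 0.345 F [-0.4 -0.   0.4] j7 -0.03
turn about tool x 0.004426123818830341 or -3.1371665297709628
after turn shift [-0.0001 -0.0076  0.0025]
shift now [-0.0001 -0.0076  0.0025]
```

play_rows(increments="0 0 0 0;0 0 0 0;0 0 0 0;0 0 0 0;0 0 0 0;0 0 0 0", hand=-1)

```text
clock: 7.6
position: [0.5172, -0.1037, 0.0118]
ee_rot: [-0.014, 0.708, 0.023, 0.706]
ft_force: [0.2, -0.2, -0.2]
grip_width: 1.001
```

play_rows(increments="-0.01 0 0 0;-0.02 0 0 0;-0.025 0 0 0;-0.03 -0.02 0 0;-0.03 -0.025 0 0;-0.03 -0.025 0 0;-0.02 -0.01 0 0;0 0 0 0")

```text
clock: 8.4
position: [0.522, -0.1871, 0.1871]
ee_rot: [-0.016, 0.708, 0.025, 0.706]
ft_force: [-0.0, -0.2, 0.6]
grip_width: 1.002
```

Run:
```python
from h import *
to(.52,-.110,.012,.05)
c=snap('side','s5.png'); im=c['img']
cv2.imwrite('pics/s5c.png',cv2.resize(im[120:210,220:310],None,fx=6.6667,fy=6.6667,interpolation=cv2.INTER_CUBIC))
```

```text
clk 8.4 pos [ 0.522  -0.1871  0.1871] x [-0.003  0.013 -1.   ] z [ 0.998  0.057 -0.002] grip 1.002 F [-0.  -0.2  0.6] j7 0.22
turn about tool x 0.007290227739582988 or -3.13430242585021
after turn shift [0.176  0.0748 0.0022]
shift now [0.176  0.0748 0.0028]
```

View pics/s5c.png

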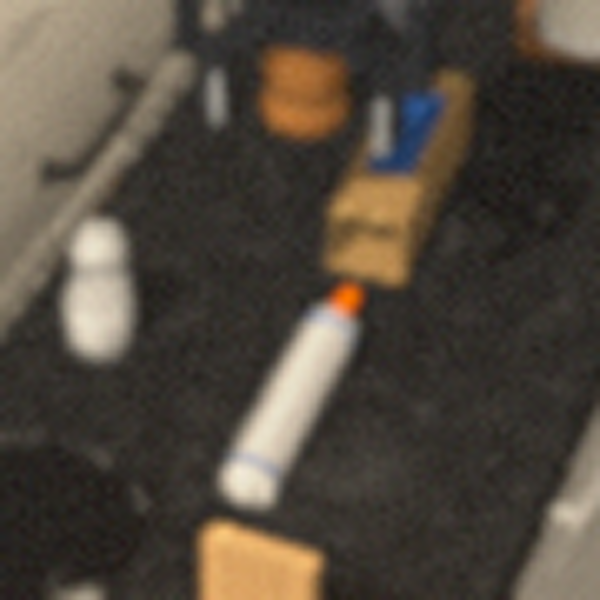

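The spindle lies free: orange tip at crop (353,286), white pin end at (243,497). Next I'll measure it.

Run:
```python
from h import *
from scipy.optimize import minimize
c=load('s5.png'); s=20/3
cv=lambda U,V:((U+.5)/s-.5+220,(V+.5)/s-.5+120)
for n,U,V,z in(('plunger',353,286,.015),('pin',246,500,.015),('band far',330,315,.025),('band near',255,463,.025),('mouthL',328,260,0),('mouthR',405,283,0)): print(n,atz(c,*cv(U,V),z).round(4))
# silhouette fit
im=c['img'].astype(float); x0,y0,w,h=245,158,35,42
sub=im[y0:y0+h,x0:x0+w]; m=np.clip((sub.max(2)-60)/130,0,1)
yy,xx=np.mgrid[y0:y0+h,x0:x0+w]; wt=np.ones_like(m); wt[yy>196]=0; wt[yy<162]=0
S=8
def rend(P):
    x,y,t=P; d=np.array([-np.sin(t),np.cos(t),0]); e=np.array([np.cos(t),np.sin(t),0]); M=np.zeros((h*S,w*S),np.uint8)
    for r,a,b in((.0162,-.073,.073),(.007,.073,.083),(.007,-.109,-.073)):
        pts=[]
        for k in range(8):
            al=np.pi/8+k*np.pi/4
            for l in(a,b): pts.append(proj(c,np.array([x,y,.015])+d*l+r*(np.cos(al)*e+np.sin(al)*np.array([0,0,1]))))
        hu=cv2.convexHull((((np.array(pts)-[x0,y0]+.5)*S-.5)).astype(np.float32)); cv2.fillConvexPoly(M,np.round(hu*16).astype(np.int32),255,shift=4)
    return cv2.GaussianBlur(cv2.resize(M,(w,h),interpolation=cv2.INTER_AREA),(0,0),.7)/255.
q=np.array([51.7,-18.3,.5]); f=lambda q:(wt*(rend((q[0]/100,q[1]/100,q[2]/10))-m)**2).sum()
for _ in range(3):
    r=minimize(f,q,method='Nelder-Mead',options=dict(initial_simplex=np.vstack([q,q+[1,0,0],q+[0,1,0],q+[0,0,.5]]))); q=r.x
x,y,t=q[0]/100,q[1]/100,q[2]/10; print('fit',x,y,t,r.fun,'plunger tip',x+.109*np.sin(t),y-.109*np.cos(t),'pin',x-.083*np.sin(t),y+.083*np.cos(t))
to(x,y,.012,t)
```

```text
plunger [ 0.5228 -0.2752  0.015 ]
pin [ 0.5154 -0.0748  0.015 ]
band far [ 0.5227 -0.2331  0.025 ]
band near [ 0.5178 -0.0953  0.025 ]
mouthL [ 0.552  -0.3108  0.    ]
mouthR [ 0.4993 -0.3067  0.    ]
fit 0.5216728144665368 -0.15940230487167054 0.012216499295139217 4.678467680841916 plunger tip 0.523004379768029 -0.2683941712372295 pin 0.5206588702461344 -0.07640849837312565
clk 8.45 pos [ 0.5216 -0.1863  0.1857] x [-0.004  0.013 -1.   ] z [ 0.998  0.058 -0.003] grip 1.003 F [ 0.6 -0.   0.7] j7 0.22
turn about tool x 0.04557746841326216 or -3.096015185176531
after turn shift [0.1741 0.0245 0.0011]
shift now [0.1741 0.0245 0.0022]
```

The spindle's plunger tip is at about y = −0.27, some 37 mm clear of the mouth (y ≈ −0.309), and it lies flat. Next is the grasp at mid (0.520, −0.161), yaw 0.035.

play_rows(increments="0.03 0.007 0 0.02;0.03 0.007 0 0;0.03 0.006 0 0;0.025 0.003 0 0;0.02 0.002 0 0;0.01 0 0 0;0 0 0 0")

```text
clock: 9.15
position: [0.5168, -0.1517, 0.0331]
ee_rot: [-0.009, 0.71, 0.021, 0.704]
ft_force: [-0.6, -0.4, -0.1]
grip_width: 0.998
```

Run:
```python
from h import *
to(.520,-.161,.012,.035)
```

```text
clk 9.15 pos [ 0.5168 -0.1517  0.0331] x [-0.008  0.017 -1.   ] z [ 0.999  0.044 -0.008] grip 0.998 F [-0.6 -0.4 -0.1] j7 0.07
turn about tool x 0.008585635713393103 or -3.1330070178764
after turn shift [ 0.0209 -0.0097  0.003 ]
shift now [ 0.0209 -0.0098  0.0029]
```

play_rows(increments="0.004 -0.005 0.002 0.01;0.006 -0.004 0.001 0;0.006 -0.001 0 0;0.003 0 0 0;0 0 0 0")

```text
clock: 9.65
position: [0.522, -0.1631, 0.0149]
ee_rot: [-0.006, 0.709, 0.017, 0.705]
ft_force: [0.0, 0.4, 0.5]
grip_width: 0.999
```

Run:
```python
from h import *
to(.520,-.161,.012,.035)
```

```text
clk 9.65 pos [ 0.522  -0.1631  0.0149] x [-0.005  0.016 -1.   ] z [ 0.999  0.032 -0.004] grip 0.999 F [0.  0.4 0.5] j7 0.06
turn about tool x -0.00317749584278304 or 3.1384151577470103
after turn shift [ 0.003   0.0021 -0.0019]
shift now [ 0.003   0.0021 -0.0019]
```

play_rows(increments="0.003 0.002 -0.001 0;0 0 0 0")

```text
clock: 9.85
position: [0.521, -0.1609, 0.012]
ee_rot: [-0.006, 0.708, 0.017, 0.706]
ft_force: [-0.6, 0.9, 0.6]
grip_width: 1.0
```

play_rows(increments="0 0 0 0;0 0 0 0;0 0 0 0;0 0 0 0;0 0 0 0;0 0 0 0;0 0 0 0;0 0 0 0", hand=1, squeeze=70)

```text
clock: 10.65
position: [0.5214, -0.1608, 0.0129]
ee_rot: [-0.006, 0.708, 0.017, 0.706]
ft_force: [0.7, 0.8, 0.7]
grip_width: 0.332
```

Run:
```python
from h import *
to(.520,-.161,.16,-.057)
c=snap('side','s6.png'); im=c['img']
cv2.imwrite('pics/s6c.png',cv2.resize(im[120:210,220:310],None,fx=6.6667,fy=6.6667,interpolation=cv2.INTER_CUBIC))
```

```text
clk 10.65 pos [ 0.5214 -0.1608  0.0129] x [-0.003  0.015 -1.   ] z [ 0.999  0.032 -0.003] grip 0.332 F [0.7 0.8 0.7] j7 0.06
turn about tool x 0.08900791951038012 or -3.0525847340794128
after turn shift [-0.1471  0.0019 -0.002 ]
shift now [-0.1471  0.0021 -0.0018]
```

View pics/s6c.png

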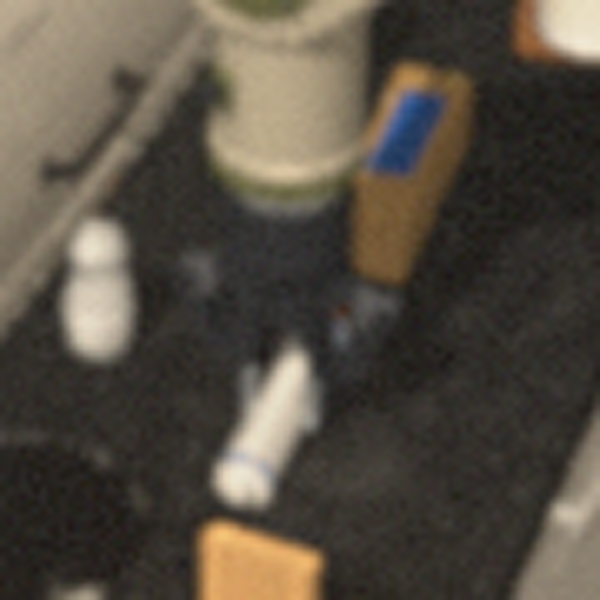

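play_rows(increments="-0.01 0 0 0;-0.02 0 0 0;-0.03 0 0 0;-0.03 0 0 0;-0.03 0 0 0.03;-0.03 0 0 0.03;-0.02 0 0 0.03;0 0 0 0")

```text
clock: 11.5
position: [0.5206, -0.1624, 0.1925]
ee_rot: [0.027, 0.709, -0.015, 0.705]
ft_force: [0.1, 0.2, -2.0]
grip_width: 0.331
```

Run:
```python
from h import *
to(.4637,.180,.19,-.057)
c=snap('side','s7.png'); im=c['img']
cv2.imwrite('pics/s7c.png',cv2.resize(im[80:200,200:320],None,fx=5,fy=5,interpolation=cv2.INTER_CUBIC))
```

```text
clk 11.5 pos [ 0.5206 -0.1624  0.1925] x [-0.005  0.016 -1.   ] z [ 0.998 -0.059 -0.006] grip 0.331 F [ 0.1  0.2 -2. ] j7 0.07
turn about tool x -0.002515528481144891 or 3.1390771251086482
after turn shift [ 0.0084  0.3385 -0.0763]
shift now [ 0.0084  0.3383 -0.0772]
```

View pics/s7c.png

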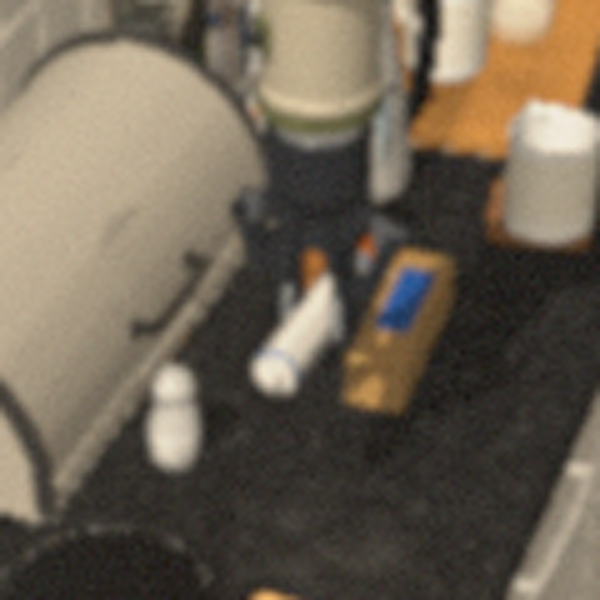

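Run:
```python
from h import *
c=load('s7.png')
m=np.array([.5206,-.1624,.1946]); d=np.array([.059,.998,0])
for l in(.083,.073): print(l,(proj(c,m+d*l)-[200,80]+.5)*5-.5)
for s in(-.01,.01): print(s,(proj(c,m+d*(.083+s))-[200,80]+.5)*5-.5)
im=c['img']; cv2.imwrite('pics/s7d.png',cv2.resize(im[135:165,240:275],None,fx=16,fy=16,interpolation=cv2.INTER_CUBIC))
print((proj(c,m+d*.083)-[240,135]+.5)*16)
```

```text
0.083 [272.22604145 383.29635604]
0.073 [278.18930877 375.17609734]
-0.01 [278.18930877 375.17609734]
0.01 [266.21056753 391.48770515]
[232.72333264 348.14833932]
```

View pics/s7d.png

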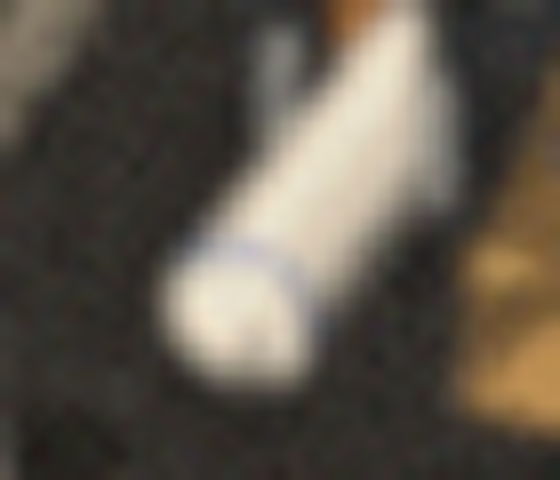

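The spindle is held level by the middle, with its pin end within about a pixel of the prediction. Carrying it over the holder.

play_rows(increments="0 0.016 -0.004 0;0 0.026 -0.006 0;0 0.03 -0.007 0;0 0.03 -0.007 0;0 0.03 -0.007 0;0 0.03 -0.007 0;0 0.03 -0.007 0;0 0.03 -0.007 0;0 0.03 -0.007 0;0 0.03 -0.007 0;0 0.025 -0.005 0;0 0.015 -0.003 0;0 0 0 0")

```text
clock: 12.85
position: [0.4444, 0.1856, 0.1821]
ee_rot: [0.021, 0.719, -0.009, 0.695]
ft_force: [-0.3, -0.3, -1.8]
grip_width: 0.331
```

Run:
```python
from h import *
to(.4637,.180,.106,-.057)
c=snap('side','s8.png'); im=c['img']
cv2.imwrite('pics/s8c.png',cv2.resize(im[150:290,180:320],None,fx=4.25,fy=4.25,interpolation=cv2.INTER_CUBIC))
```

```text
clk 12.85 pos [0.4444 0.1856 0.1821] x [-0.033  0.019 -0.999] z [ 0.999 -0.042 -0.034] grip 0.331 F [-0.3 -0.3 -1.8] j7 -0.59
turn about tool x 0.015118572323133295 or -3.12647408126666
after turn shift [ 0.0753 -0.0057  0.0222]
shift now [ 0.0753 -0.006   0.0221]
```

View pics/s8c.png

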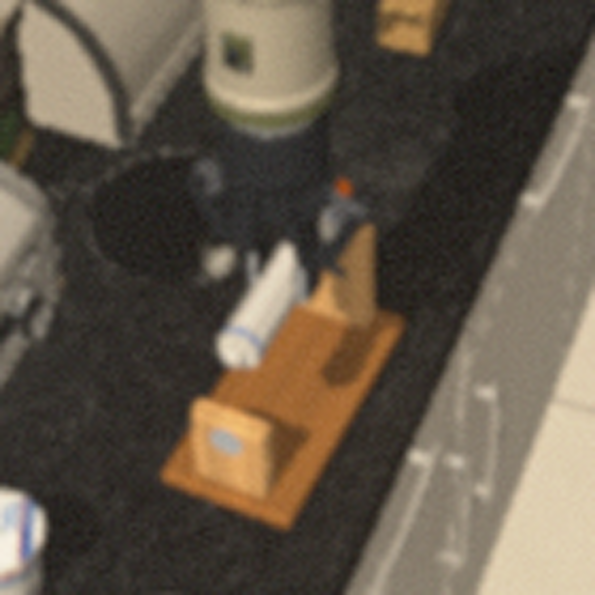

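Above the holder, the spindle's pin end is at crop (235,350), before the low cheek (235,440). I'll correct the lateral offset and lower to an axis height of about 108 mm.

play_rows(increments="0.003 0 0.008 0.01;0.003 0 0.008 0.005;0.006 0 0.005 0;0.012 0 0 0;0.012 0 0 0;0.012 0 0 0;0.01 0 0 0;0 0 0 0")

```text
clock: 13.7
position: [0.4645, 0.1792, 0.1148]
ee_rot: [0.028, 0.72, -0.018, 0.693]
ft_force: [-0.4, 0.1, -1.5]
grip_width: 0.328
```

Run:
```python
from h import *
to(.4637,.180,.106,-.057)
```

```text
clk 13.7 pos [0.4645 0.1792 0.1148] x [-0.038  0.016 -0.999] z [ 0.997 -0.065 -0.039] grip 0.328 F [-0.4  0.1 -1.5] j7 -0.66
turn about tool x -0.007887706870957745 or 3.1337049467188356
after turn shift [ 0.0088  0.0006 -0.0005]
shift now [ 0.0088  0.0006 -0.0005]
```

play_rows(increments="0.005 0.001 0 -0.008;0.004 0 0 0;0 0 0 0")

```text
clock: 14.0
position: [0.4643, 0.1808, 0.1054]
ee_rot: [0.025, 0.72, -0.014, 0.693]
ft_force: [-0.7, -0.3, -0.6]
grip_width: 0.334
```

Run:
```python
from h import *
to(.4637,.180,.106,-.057)
c=snap('side','s9.png'); im=c['img']
cv2.imwrite('pics/s9c.png',cv2.resize(im[180:280,200:300],None,fx=6,fy=6,interpolation=cv2.INTER_CUBIC))
```

```text
clk 14.0 pos [0.4643 0.1808 0.1054] x [-0.038  0.016 -0.999] z [ 0.998 -0.055 -0.039] grip 0.334 F [-0.7 -0.3 -0.6] j7 -0.67
turn about tool x 0.001533499504863256 or -3.1400591540849296
after turn shift [-0.0006 -0.0009 -0.0006]
shift now [-0.0006 -0.0009 -0.0006]
```

View pics/s9c.png

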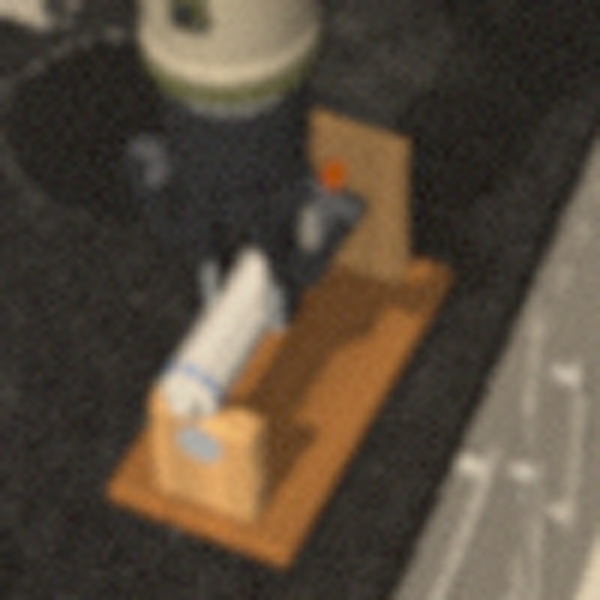

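```bash
cat > ov.py <<'E'
from fit import *
H=(.4618,.1500,-.057)
def overlay(c,mid,th,fn,win,s,pl=.109):
    x0,y0,w,h=win; cr=cv2.resize(c['img'][y0:y0+h,x0:x0+w],None,fx=s,fy=s,interpolation=cv2.INTER_CUBIC)
    px=lambda X:tuple(int(round(v)) for v in (proj(c,X)-[x0,y0]+.5)*s-.5)
    for bb in HOLD:
        p=[px(q) for q in box(*bb,H)]
        for i in range(8):
            for j in range(i):
                if bin(i^j).count('1')==1: cv2.line(cr,p[i],p[j],(0,255,0),1)
    d=np.array([-np.sin(th),np.cos(th),0]); e=np.array([np.cos(th),np.sin(th),0]); z=np.array([0,0,1.])
    def ring(l,r,n=8,col=(255,0,255)):
        pts=np.array([px(mid+d*l+r*(np.cos(a)*e+np.sin(a)*z)) for a in np.pi/8+np.arange(n)*2*np.pi/n]); cv2.polylines(cr,[pts],True,col,1)
    ring(.073,.0162);ring(-.073,.0162);ring(.083,.007,16);ring(.073,.007,16);ring(-pl,.007,16,(255,255,0))
    cv2.imwrite('pics/'+fn,cr)
E
python3 - <<'E'
from ov import *
c=load('s9.png'); overlay(c,np.array([.4643,.1808,.1075]),-.055,'s9o.png',(205,190,95,90),6.6)
E
```

```text
(no output)
```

View pics/s9o.png

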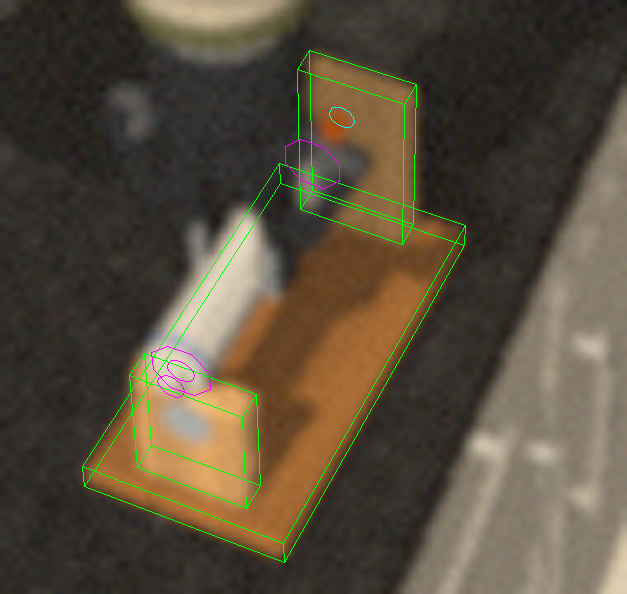

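Run:
```python
from ov import *
c=load('s9.png'); im=c['img']
a=cv2.resize(im[198:228,240:270],None,fx=13,fy=13,interpolation=cv2.INTER_CUBIC)
b=cv2.resize(im[232:262,218:248],None,fx=13,fy=13,interpolation=cv2.INTER_CUBIC)
overlay(c,np.array([.4643,.1808,.1075]),-.055,'t1.png',(240,198,30,30),13)
overlay(c,np.array([.4643,.1808,.1075]),-.055,'t2.png',(218,232,30,30),13)
cv2.imwrite('pics/t3.png',np.vstack([np.hstack([a,b])[:290],np.hstack([cv2.imread('pics/t1.png'),cv2.imread('pics/t2.png')])[:290]]))
```

```text
(no output)
```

View pics/t3.png

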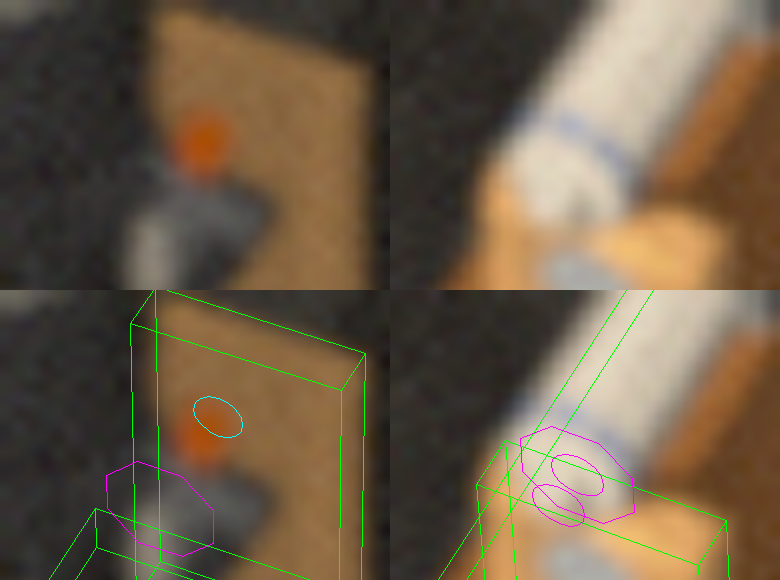

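The overlay agrees within about a pixel. The orange tip's top edge is at y≈105 against a modelled 107, and the barrel end matches too. Now I'll press the plunger against the tall cheek, moving about −33 mm.

play_rows(increments="0 -0.006 0 0;0 -0.006 0 0;0 -0.006 0 0;0 0 0 0")

```text
clock: 14.45
position: [0.4637, 0.1634, 0.1066]
ee_rot: [0.026, 0.719, -0.013, 0.694]
ft_force: [-0.2, 5.5, -2.8]
grip_width: 0.333
```

Run:
```python
from h import *
to(.4617,.148,.1055,-.057)
```

```text
clk 14.45 pos [0.4637 0.1634 0.1066] x [-0.036  0.019 -0.999] z [ 0.998 -0.055 -0.037] grip 0.333 F [-0.2  5.5 -2.8] j7 -0.62
turn about tool x 0.0024312961779362485 or -3.139161357411857
after turn shift [ 0.0008 -0.0155 -0.0011]
shift now [ 0.0008 -0.0155 -0.0011]
```

play_rows(increments="0 -0.005 0 0;0 -0.005 0 0;0 -0.004 0 0;0 -0.003 0 0;0 0 0 0")

```text
clock: 14.95
position: [0.4626, 0.152, 0.1076]
ee_rot: [0.028, 0.718, -0.008, 0.695]
ft_force: [0.1, 8.5, -3.1]
grip_width: 0.331
```

Run:
```python
from h import *
for _ in range(1): to(.4617,.148,.068,-.057)
c=snap('side','s10.png'); o=get_obs()
overlay=None
from ov import *
p=o['position']; overlay(c,p+[0,0,.002],-.055,'s10o.png',(205,185,95,95),6.3,.085)
cv2.imwrite('pics/s10c.png',cv2.resize(c['img'][185:280,205:300],None,fx=6.3,fy=6.3,interpolation=cv2.INTER_CUBIC))
```

```text
clk 14.95 pos [0.4626 0.152  0.1076] x [-0.033  0.028 -0.999] z [ 0.998 -0.051 -0.034] grip 0.331 F [ 0.1  8.5 -3.1] j7 -0.58
turn about tool x 0.0062855422072662925 or -3.135307111382527
after turn shift [ 0.0395 -0.0051  0.0006]
shift now [ 0.0395 -0.0051  0.0006]
```

View pics/s10o.png

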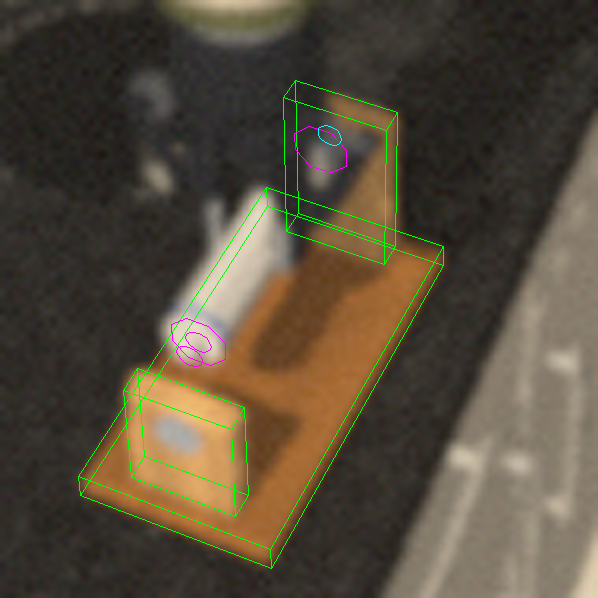

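View pics/s10c.png

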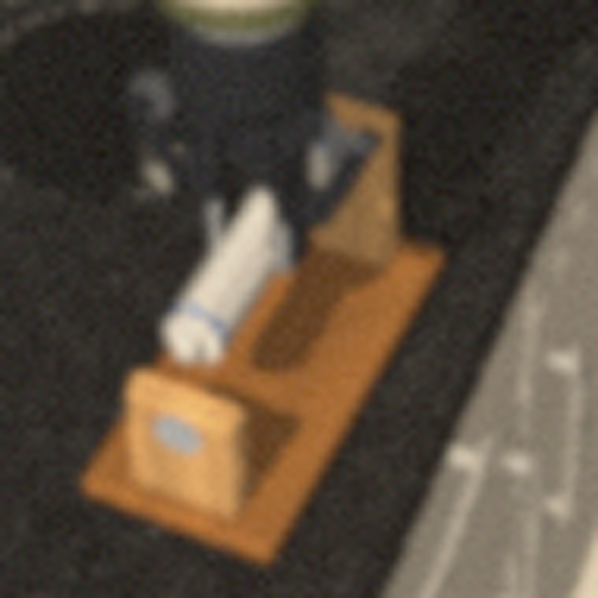

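play_rows(increments="0.001 -0.004 0 0;0.001 -0.004 0 0;0 -0.001 0 0;0 0 0 0")

```text
clock: 15.4
position: [0.4623, 0.1503, 0.1075]
ee_rot: [0.029, 0.717, -0.003, 0.696]
ft_force: [-0.6, 8.1, -1.0]
grip_width: 0.333
```

Run:
```python
from h import *
to(.4617,.147,.068,-.057)
```

```text
clk 15.4 pos [0.4623 0.1503 0.1075] x [-0.029  0.038 -0.999] z [ 0.999 -0.045 -0.03 ] grip 0.333 F [-0.6  8.1 -1. ] j7 -0.56
turn about tool x 0.011806696476818201 or -3.1297859571129747
after turn shift [ 0.0393 -0.0048  0.0008]
shift now [ 0.0393 -0.0048  0.0007]
```

play_rows(increments="0.003 -0.008 0 0;0.007 -0.006 0 0;0.009 -0.004 0 0")

```text
clock: 15.7
position: [0.4634, 0.1413, 0.0914]
ee_rot: [0.031, 0.714, 0.003, 0.699]
ft_force: [0.9, 18.2, 4.6]
grip_width: 0.336
```

Run:
```python
from ov import *
to(.4617,.147,.068,-.057)
c=snap('side','s11.png'); o=get_obs()
p=o['position']; overlay(c,p+[0,0,.002],-.055,'s11o.png',(205,185,95,95),6.3,.085)
to(.4617,.147,.068,-.057)
```

```text
clk 15.7 pos [0.4634 0.1413 0.0914] x [-0.02   0.048 -0.999] z [ 0.999 -0.039 -0.022] grip 0.336 F [ 0.9 18.2  4.6] j7 -0.53
turn about tool x 0.018093683720592724 or -3.1234989698692006
after turn shift [ 0.0237  0.0045 -0.0015]
shift now [ 0.0237  0.0045 -0.0015]
clk 15.75 pos [0.4631 0.1414 0.0903] x [-0.021  0.049 -0.999] z [ 0.999 -0.039 -0.022] grip 0.332 F [ 1.8 15.3  1. ] j7 -0.53
turn about tool x 0.01847444954915778 or -3.1231182040406353
after turn shift [ 0.0226  0.0045 -0.0012]
shift now [ 0.0226  0.0045 -0.0011]
```

View pics/s11o.png

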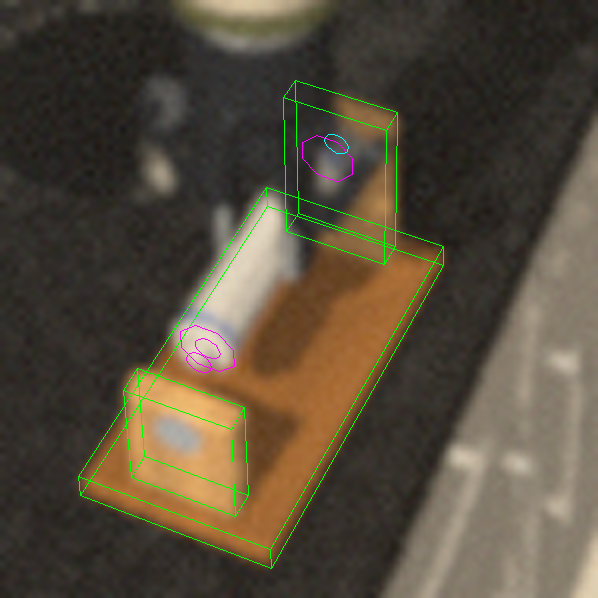

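The push overshot slightly: mid is at local −9 mm, the plunger is nearly bottomed, and the force is 15 N. The pin is well clear of the low cheek, so I'll ease back a little while descending and trim the yaw.

play_rows(increments="0.007 0.002 0 0.006;0.008 -0.001 0 0.006;0.006 -0.002 0 0.006")

```text
clock: 16.05
position: [0.4651, 0.1484, 0.0719]
ee_rot: [0.039, 0.712, 0.002, 0.702]
ft_force: [-3.1, 9.5, 0.7]
grip_width: 0.333
```

Run:
```python
from ov import *
to(.4617,.147,.068,-.057)
c=snap('side','s12.png'); o=get_obs()
p=o['position']; overlay(c,p+[0,0,.002],-.055,'s12o.png',(205,185,95,95),6.3,.085)
to(.4617,.147,.068,-.057)
```

```text
clk 16.05 pos [0.4651 0.1484 0.0719] x [-0.013  0.057 -0.998] z [ 0.999 -0.052 -0.016] grip 0.333 F [-3.1  9.5  0.7] j7 -0.57
turn about tool x 0.005030817959554179 or -3.136561835630239
after turn shift [ 0.0039 -0.0018 -0.0033]
shift now [ 0.0039 -0.0018 -0.0033]
clk 16.1 pos [0.4645 0.1481 0.0711] x [-0.014  0.057 -0.998] z [ 0.998 -0.052 -0.017] grip 0.328 F [-4.9  5.  -1. ] j7 -0.57
turn about tool x 0.004564909716918697 or -3.137027743872874
after turn shift [ 0.0031 -0.0015 -0.0026]
shift now [ 0.0031 -0.0014 -0.0026]
```

View pics/s12o.png

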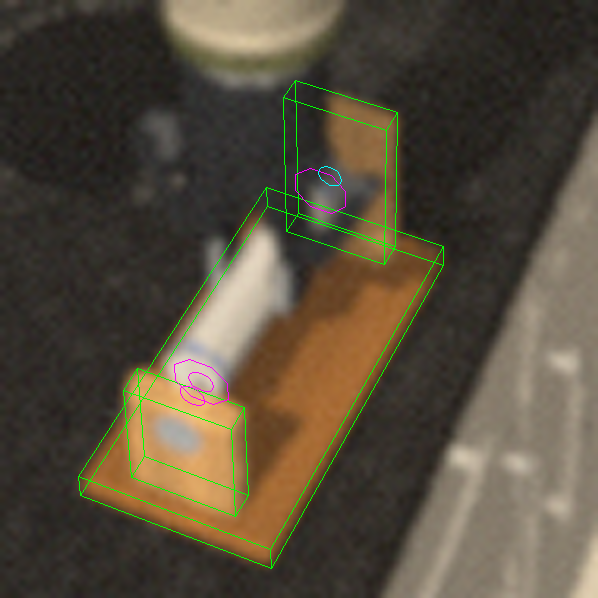

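play_rows(increments="0.003 -0.001 -0.002 0.004;0.002 -0.001 -0.001 0")

```text
clock: 16.3
position: [0.4621, 0.1493, 0.0669]
ee_rot: [0.041, 0.711, 0.002, 0.702]
ft_force: [0.2, 6.5, 1.1]
grip_width: 0.331
```

Run:
```python
from ov import *
c=snap('side','s13.png'); o=get_obs()
p=o['position']; overlay(c,p+[0,0,.002],-.055,'t1.png',(205,185,95,95),6.3,.085)
overlay(c,p+[0,0,.002],-.055,'t1.png',(222,228,30,30),13,.085)
a=cv2.resize(c['img'][228:258,222:252],None,fx=13,fy=13,interpolation=cv2.INTER_CUBIC)
b=cv2.resize(c['img'][198:228,245:275],None,fx=13,fy=13,interpolation=cv2.INTER_CUBIC)
overlay(c,p+[0,0,.002],-.055,'t2.png',(245,198,30,30),13,.085)
cv2.imwrite('pics/s13o.png',np.vstack([np.hstack([a,cv2.imread('pics/t1.png')]),np.hstack([b,cv2.imread('pics/t2.png')])])[:600])
to(.4617,.147,.068,-.057)
```

```text
clk 16.35 pos [0.462  0.1493 0.0668] x [-0.011  0.061 -0.998] z [ 0.998 -0.054 -0.015] grip 0.333 F [0.8 6.5 1.1] j7 -0.58
turn about tool x 0.0027435223551512955 or -3.138849131234642
after turn shift [-0.0013 -0.0022 -0.0002]
shift now [-0.0013 -0.0022 -0.0002]
```

View pics/s13o.png

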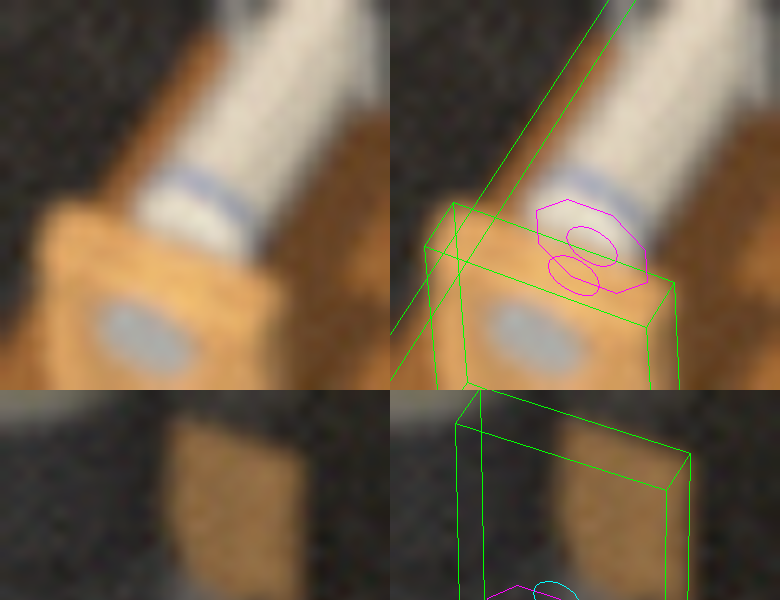

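The 6.5 N spring force corresponds to about 14 mm of compression. That agrees with the plunger end being about 8 mm deep in the tall cup. Easing +y to let the pin enter the low cup.

play_rows(increments="0 0.002 0 0;0 0.002 0 0.003;0 0.002 0 0")

```text
clock: 16.65
position: [0.4627, 0.1575, 0.0682]
ee_rot: [0.042, 0.711, 0.002, 0.702]
ft_force: [-0.6, 3.1, -4.4]
grip_width: 0.331
```

Run:
```python
from ov import *
to(.4625,.162,.068,-.057)
```

```text
clk 16.65 pos [0.4627 0.1575 0.0682] x [-0.01   0.063 -0.998] z [ 0.998 -0.056 -0.013] grip 0.331 F [-0.6  3.1 -4.4] j7 -0.59
turn about tool x 0.00142996084261382 or -3.1401626927471793
after turn shift [ 0.0005  0.0045 -0.0004]
shift now [ 0.0005  0.0045 -0.0004]
```

play_rows(increments="0.002 0.001 0 0;0.001 0.002 0 0;0.0005 0.001 0 0")

```text
clock: 16.95
position: [0.4633, 0.1618, 0.0657]
ee_rot: [0.042, 0.71, 0.002, 0.703]
ft_force: [-4.4, -1.9, 9.6]
grip_width: 0.332
```

Run:
```python
from ov import *
c=snap('side','s14.png'); o=get_obs()
p=o['position']
overlay(c,p+[0,0,.002],-.055,'t1.png',(222,228,30,30),13,.085)
a=cv2.resize(c['img'][228:258,222:252],None,fx=13,fy=13,interpolation=cv2.INTER_CUBIC)
cv2.imwrite('pics/s14o.png',np.hstack([a,cv2.imread('pics/t1.png')]))
to(.4625,.162,.068,-.057)
```

```text
clk 17.0 pos [0.4633 0.1618 0.0658] x [-0.009  0.062 -0.998] z [ 0.998 -0.056 -0.012] grip 0.332 F [-3.3  1.3  6.6] j7 -0.61
turn about tool x 0.0012787161620886334 or -3.1403139374277043
after turn shift [-0.0022  0.0003 -0.0009]
shift now [-0.0022  0.0003 -0.0009]
```

View pics/s14o.png

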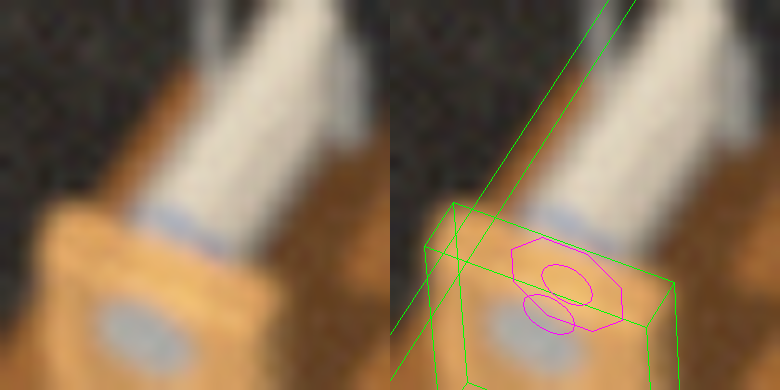

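The barrel's blue band is now at the low cheek's top edge, with mid at local +11.8 mm against +12 when seated. I'll relax 1 mm upward, then release.

play_rows(increments="-0.001 0 0 0;0 0 0 0")

```text
clock: 17.2
position: [0.4633, 0.1616, 0.0669]
ee_rot: [0.042, 0.71, 0.002, 0.703]
ft_force: [-1.8, 4.4, 1.9]
grip_width: 0.334
```

Run:
```python
from ov import *
to(.4625,.162,.068,-.057)
```

```text
clk 17.2 pos [0.4633 0.1616 0.0669] x [-0.009  0.061 -0.998] z [ 0.998 -0.056 -0.012] grip 0.334 F [-1.8  4.4  1.9] j7 -0.61
turn about tool x 0.0006829390132789825 or -3.140909714576514
after turn shift [-0.001   0.0005 -0.0009]
shift now [-0.001   0.0005 -0.0009]
```

play_rows(increments="0 0 0 0;0 0 0 0;0 0 0 0;0 0 0 0;0 0 0 0;0 0 0 0", hand=-1)

```text
clock: 17.8
position: [0.464, 0.1591, 0.0662]
ee_rot: [0.041, 0.71, 0.0, 0.703]
ft_force: [-0.4, 0.3, -0.5]
grip_width: 0.995
```

Run:
```python
from ov import *
c=snap('side','s15.png')
cv2.imwrite('pics/s15c.png',cv2.resize(c['img'][185:280,205:300],None,fx=6.3,fy=6.3,interpolation=cv2.INTER_CUBIC))
to(.4625,.162,.068,-.057)
```

```text
clk 17.85 pos [0.464  0.1591 0.0662] x [-0.009  0.059 -0.998] z [ 0.998 -0.058 -0.012] grip 0.999 F [-0.  -0.1 -0.4] j7 -0.61
turn about tool x -0.0012295858676836247 or 3.1403630677221095
after turn shift [-0.0016  0.0029 -0.0017]
shift now [-0.0016  0.0029 -0.0017]
```

View pics/s15c.png

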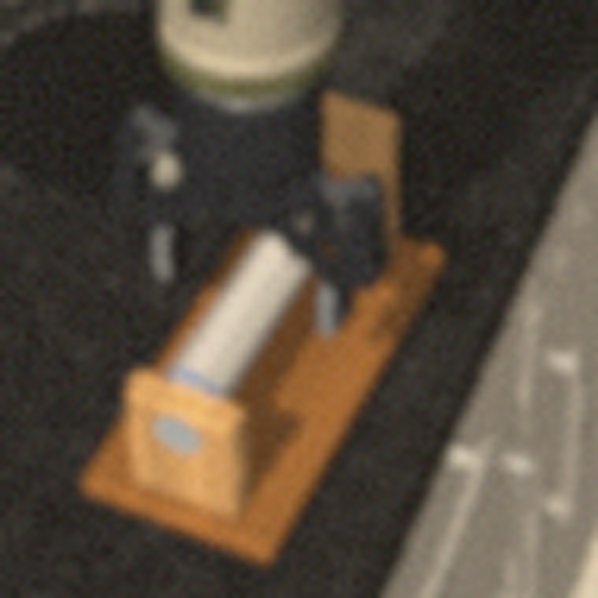

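play_rows(increments="-0.01 0 0 0;-0.02 0 0 0;-0.03 0 0 0;-0.03 0 0 0;-0.03 0 0 0;-0.03 0 0 0;-0.03 -0.03 0 0;-0.02 -0.04 0 0;0 -0.04 0 0;0 -0.04 0 0;0 -0.03 0 0;0 0 0 0")

```text
clock: 19.05
position: [0.4544, -0.0359, 0.2724]
ee_rot: [0.038, 0.708, 0.004, 0.706]
ft_force: [0.2, 0.7, -1.0]
grip_width: 1.0
```

Run:
```python
from ov import *
c=snap('side','s16.png')
a=cv2.resize(c['img'][185:280,205:300],None,fx=6.3,fy=6.3,interpolation=cv2.INTER_CUBIC)
m=np.array([.4618+.057*.012,.150+.012,.065]); overlay(c,m,-.057,'t1.png',(205,185,95,95),6.3,.107)
cv2.imwrite('pics/s16c.png',a); to(.4625,.162,.068,-.057)
```

```text
clk 19.1 pos [ 0.4547 -0.0337  0.2726] x [-0.001  0.059 -0.998] z [ 0.999 -0.046 -0.004] grip 1.002 F [0.2 0.3 1. ] j7 0.01
turn about tool x 0.010679733549621151 or -3.130912920040172
after turn shift [ 0.2159  0.1834 -0.0024]
shift now [ 0.2159  0.1834 -0.0005]
```

View pics/s16c.png

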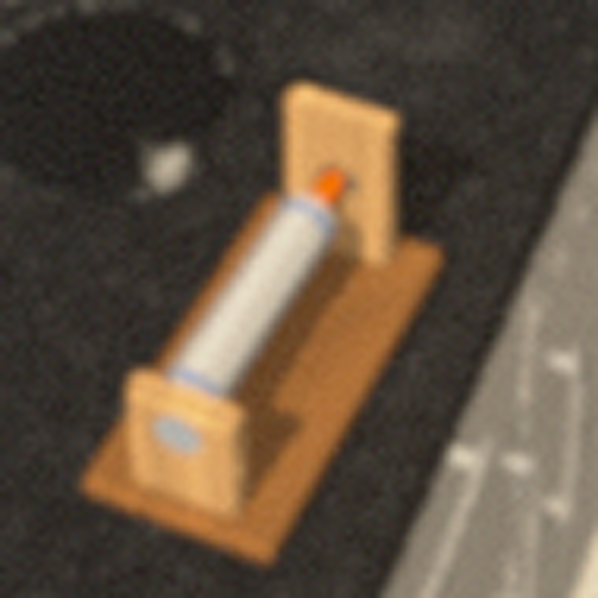

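View pics/t1.png

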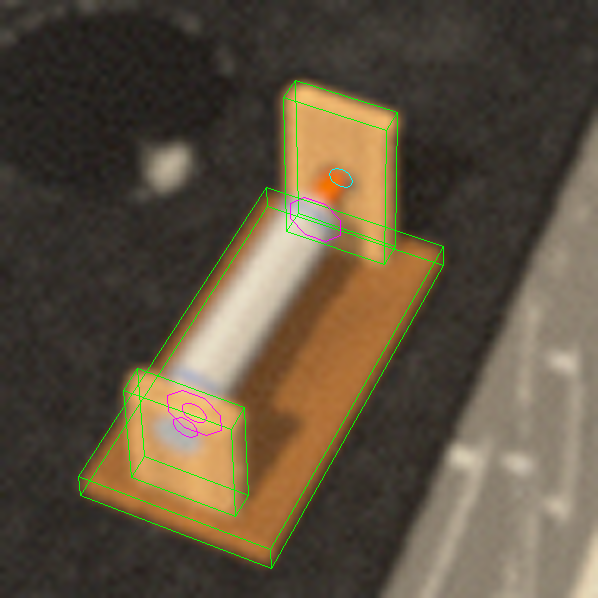

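View pics/s16.png

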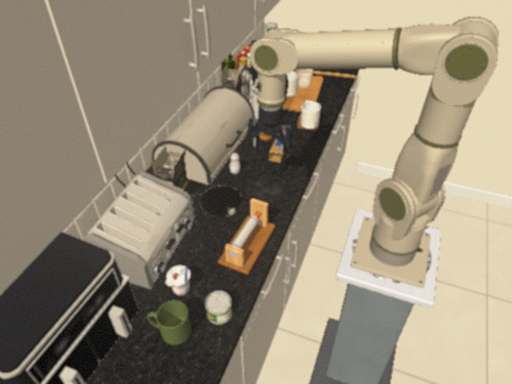

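The spindle lies between the cheeks, with the orange plunger entering the cup at crop (338,180) and the near blue band at the low cheek's top edge. The bystanders stand where they were. I'll check the axial position numerically before handing in.

Run:
```python
from ov import *
c=load('s16.png'); im=cv2.GaussianBlur(c['img'],(0,0),.6).astype(np.float32)
th=-.057; d=np.array([-np.sin(th),np.cos(th),0]); o=np.array([.4618,.15,0])
for z in(.065,.070):
    l=np.arange(-.095,-.04,.003)  # holder-local y along upper plunger/barrel surface
    out=[]
    for q in l:
        u,v=proj(c,o+d*q+[0,0,z+.007]); px=cv2.remap(im,np.float32([[u]]),np.float32([[v]]),cv2.INTER_LINEAR)[0,0]; out.append((round(q*1000),*px.round().astype(int)))
    print(z,out)
s0=load('side0.png')['img'].astype(int); s=c['img'].astype(int)
for n,(x,y) in dict(salt=(235,163),pepper=(266,135),smug=(310,115),yog=(178,280),tin=(219,308),mug=(173,322)).items():
    a=s0[y-16:y+16,x-14:x+14].astype(np.float32);b=s[y-22:y+22,x-20:x+20].astype(np.float32)
    r=cv2.matchTemplate(b,a,cv2.TM_CCOEFF_NORMED); _,m,_,loc=cv2.minMaxLoc(r); print(n,round(m,3),(loc[0]-6,loc[1]-6))
```

```text
0.065 [(-95, np.int64(76), np.int64(137), np.int64(206)), (-92, np.int64(60), np.int64(124), np.int64(213)), (-89, np.int64(42), np.int64(117), np.int64(223)), (-86, np.int64(25), np.int64(113), np.int64(231)), (-83, np.int64(15), np.int64(113), np.int64(235)), (-80, np.int64(15), np.int64(115), np.int64(238)), (-77, np.int64(31), np.int64(120), np.int64(237)), (-74, np.int64(60), np.int64(131), np.int64(236)), (-71, np.int64(96), np.int64(147), np.int64(232)), (-68, np.int64(131), np.int64(164), np.int64(222)), (-65, np.int64(160), np.int64(178), np.int64(213)), (-62, np.int64(175), np.int64(182), np.int64(199)), (-59, np.int64(184), np.int64(187), np.int64(194)), (-56, np.int64(187), np.int64(192), np.int64(197)), (-53, np.int64(186), np.int64(198), np.int64(207)), (-50, np.int64(185), np.int64(204), np.int64(216)), (-47, np.int64(185), np.int64(206), np.int64(220)), (-44, np.int64(185), np.int64(207), np.int64(221)), (-41, np.int64(185), np.int64(207), np.int64(221))]
0.07 [(-95, np.int64(91), np.int64(151), np.int64(209)), (-92, np.int64(80), np.int64(141), np.int64(205)), (-89, 
[... 276 characters left out ...]
4(122), np.int64(238)), (-71, np.int64(54), np.int64(131), np.int64(239)), (-68, np.int64(90), np.int64(147), np.int64(234)), (-65, np.int64(128), np.int64(166), np.int64(229)), (-62, np.int64(157), np.int64(178), np.int64(218)), (-59, np.int64(176), np.int64(185), np.int64(206)), (-56, np.int64(187), np.int64(190), np.int64(197)), (-53, np.int64(189), np.int64(195), np.int64(201)), (-50, np.int64(191), np.int64(202), np.int64(211)), (-47, np.int64(190), np.int64(207), np.int64(219)), (-44, np.int64(190), np.int64(210), np.int64(223)), (-41, np.int64(189), np.int64(210), np.int64(224))]
salt 0.997 (0, 0)
pepper 0.58 (-1, 1)
smug 0.997 (0, 0)
yog 0.999 (0, 0)
tin 0.998 (0, 0)
mug 0.968 (0, 0)
```

The barrel end measures about −61 mm in the holder frame, as it should when seated (unseated it would be about −69). The bystanders show zero image shift; the pepper mill is partly hidden by the arm. Handing in.

```bash
python3 -c "
from h import *
print(get_obs()['clock'], workorder.hand_in())"
```

```text
the job is handed in; nothing more can be done
19.1 None
```

The spindle is seated in the roll holder and released, and I handed the job in at 19.1 s of the 58 s allowed.

- **Drawing out:** I pulled the spindle from the carton by its white end, laid it on the worktop and let go. The plunger end measured about 37 mm clear of the carton's mouth.
- **Fitting:** I took it again by the middle, squeezed the plunger in against the tall cheek, lowered it between the cheeks and let it spring out. I then let go and moved the arm away.

**Last checks:**
- In the side picture the barrel's far end was about 61 mm from the holder's centre. It should be 61 mm when seated, or about 69 mm if the pin were only resting on the cheek's face.
- The near-zero tool force after release and the picture both show the spindle held by the holder alone.
- Five bystanders showed no image shift between the first and last pictures. The arm partly hid the pepper mill (match only 0.58), so that one is not confirmed, though nothing came near it.

**What did not go cleanly or could not be seen:**
- The top camera gave only a grey picture, so every measurement came from the side camera.
- The push against the tall cheek overshot: the plunger was almost fully in for a moment, with about 18 N on the tool.
- The tool tilted about 3 degrees under the spring load.
- The fixed pin inside the low cup could not be seen directly. I infer its depth from the barrel's position and from the gripper's position just before release.

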